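Put the flat stylus on charge

TASK

The orange stylus is flat: take it out of the wooden pen rack and put it on charge in the black charging stand with the orange collar, nib down, fully home and standing upright. Keep hold of it until its lower end is well inside the opening, do not drop it in from above, then let go. Leave the blue and green styluses standing in the rack.

Things in the scene. Friction and masses are not known exactly. Their poses are not given: they have to be found in the camera images.
- stylus (a point): Orange stylus: round rod, 12 mm diameter, 140 mm long, 30 g, rounded grey nib at the bottom. Point: its centre, 70 mm from either end; z runs up the stylus. It stands nib down in any one of the rack's three wells, upper 90 mm sticking out. At the start its y axis lies along the row of wells, x across: grip it across the row, about 35 mm above this point, and pull straight up.
- port (a point): Mouth centre of the orange-collared charging stand, level with its top, 66 mm above the desk; z up. The stand is fixed: a round black body 72 mm wide below, 55 mm at the top. A funnel 38 mm wide at the mouth narrows over 30 mm to a 14 mm well, floor 58 mm below this point: a stylus fully home has its centre 12 mm above it and may lean 6 degrees. The blue-collared stand is not to be used.
- blue_stylus (a point): Blue stylus, same size, point and axes as the orange one; stands in another well of the rack; to be left alone. The rack is a fixed wooden block, 56 mm by 190 mm, 58 mm high, with three wells 14 mm wide, 50 mm deep, in a row 60 mm apart. The styluses' tops stand 148 mm above the desk: carry the orange one over them, or round.
- green_stylus (a point): Green stylus, same size, point and axes as the orange one; stands in the remaining well of the rack; to be left alone.
Not all that is in view belongs to the job. Leave any turquoise or yellow look-alike of the part that bears port alone.

How it is judged:
On the way, in this order (a step that is already met when the one before it is completed fails the run):
1. the orange stylus is lifted clear of the rack, held in the fingers (height (world z) of stylus above 0.13 m and contact force between the fingers and stylus_body above 0.5 N), for 0.1 s.
2. its lower end is at least 15 mm down the orange-collared opening while the fingers still hold it (z of stylus in the frame of port below 0.055 m and horizontal distance between stylus and port below 0.02 m and angle between stylus's own z axis and vertical below 0.35 rad and contact force between the fingers and stylus_body above 0.5 N), for 0.1 s.
At the end, for the whole second after the job is handed in: The orange stylus stands in the orange-collared stand, within 8 mm of fully home, its centre within 15 mm sideways of the opening's centre, within 11 degrees of upright, at rest and released; the blue and green styluses still stand in the rack within 30 mm of where they were (z of stylus in the frame of port below 0.02 m and horizontal distance between stylus and port below 0.015 m and angle between stylus's own z axis and vertical below 0.2 rad and linear speed of stylus_body below 0.02 m/s and distance of each of blue_stylus, green_stylus from where it was at the start of the episode below 0.03 m); the robot touches nothing.
It fails at once if the blue or the green stylus is pulled out or knocked (moved more than 30 mm) (distance of any of blue_stylus, green_stylus from where it was at the start of the episode above 0.03 m).
It also fails if it takes over 45 s, if anything falls off the work surface, if the arm or the gripper's body presses on something with over 40 N, if the wrist force passes 120 N, or if a joint passes its speed limit or range.

ROBOT

A 6-joint arm with a two-finger parallel gripper is mounted at the origin on the work surface. World frame = base frame: x ahead of the robot, y to its left, z up, the work surface at z = 0. Lengths are in m, angles in rad, forces in N, time in s.
With the tool pointing down it reaches from about 0.4 to 0.825 m from the base axis. Payload 7 kg.
Tool frame: the origin (TCP) lies between the finger pads; the fingertips stand 8 mm ahead of it and the grasp point (between the pads) lies 11 mm behind it (arm.finger_overhang is the distance from the TCP to the fingertips, in m); z points along the fingers, y is the line along which they close (so a half turn about z gives the same grasp; the last joint's range is limited). The gripper opens to 88 mm and grips with 3 to 60 N. Pads are 19 mm wide; open, the fingers measure 130 mm over their backs; the gripper's body (78 mm by 193 mm) begins 47 mm behind the grasp point.
Start: joints at [-0.974, 0.359, 0.012, 0, -1.224, -0.288], TCP at [0.205, -0.643, 0.235] pointing down, gripper open.
Joint ranges: [-3.07, 3.07], [-1.43, 2.12], [-1.02, 1.25], [-3.03, 1.67], [-3.05, -0], [-3.03, 3.03]. Speed limits (rad/s): [2.39, 2.39, 3.01, 3.14, 3.14, 3.14].

INTERFACE

Orientations are given as [roll, pitch, yaw] about the fixed x, y, z axes, in that order (R = Rz(yaw) Ry(pitch) Rx(roll)).
In Python, from station import arm gives the robot as it stands.
- The arm moves only by the tool move_arm, never from a script. Its argument "rows" is text: rows parted by semicolons, each of 7 numbers parted by spaces: the turn, a rotation vector about the tool's x, y, z in degrees, then the shift along the tool's x, y, z in m, then the finger opening in m, from 0 to 0.0876. A call has 1 to 8 rows; each row shifts and turns the commanded pose from where the row before left it, along the tool's axes as they then stand; what a row does not reach is not made up. A row lasts 1/8 s, in which the tool goes at most 62.5 mm and 10.7 degrees, less where a joint would pass 70% of its speed; a pose out of reach is approached as far as the arm can. A call is refused whole if a number of a shift passes 0.0625 or a number of a turn 10.7, either way. A call with a gripper value outside its range is refused whole. The fingers move at their own pace and stop on an object; "squeeze" is the grip in N (left out, the last holds). Time passes only in rows, so rows that do not move let the fingers close. It gives the time, the measured TCP pose, the force, the opening and the grip force at its end, in the units of the state.
- arm.get_state(): the state, without advancing time (a new reading comes with each control period).
- arm.grab_frame(name): name is "side" or "top" or "wrist"; returns (picture, depth): 420x560x3 uint8, blue, green, red; 420x560 float32, m along the optical axis (not along the pixel's ray), 0 where there is no reading.
- arm.camera_model(name): a dict with "mtx" (3x3 intrinsics, pixels), "camera_from_world" (4x4, takes a point from world to camera coordinates); the wrist camera has in their place "mount" (4x4, takes a point from camera to tool coordinates, whose origin is the TCP and whose axes are the flange's). Camera axes: x right, y down, z forward; pixel columns grow to the right and rows downward; lengths in m; the calibration is good to about 2 mm. The wrist camera is an equidistant fisheye: a pixel r from the principal point sees the ray r / f radians off the axis. A picture is of the moment at which its call begins: read the wrist's pose just before it. camera_model takes no time and is no camera call.
- arm.job_done(): hands the job in; it is judged then, once.
The state is a dict: "t": time; "q": joint angles; "qd": joint speeds; "joint_efforts": joint torques, N m; "eef_pos": TCP position; "ee_rot": TCP orientation; "force": force on the tool from outside, world axes, zero at the start; "moment": the same for the moment, N m; "width": finger opening in m; "gripper_force": force on a finger pad.
Only numpy, scipy, OpenCV 4.12 (cv2) and the standard library are available. Lean on these libraries where they do the work, as an engineer would, in place of code of your own. Each camera call takes 0.05 s, during which the arm holds its last target. There are 200 camera calls.

## Working session

There is one attempt and no reset: what is moved stays moved. The work goes in short steps, Python scripts to look and compute and a tool call to move; the robot and the scene stay as the last step left them, time stands still between calls to the robot, and variables do not carry over. Pictures are saved under pics/ and viewed, at most 10 in all, crops included, and the job is handed in when it is done.

Besides the shell and the picture viewer there is one more tool, called after "Request:" as name(argument=value, ...) on one line, values as JSON. move_arm: Moves the arm, as the interface text tells. Its arguments: {"type":"object","properties":{"rows":{"type":"string"},"squeeze":{"type":"number"}},"required":["rows"]}

```bash
mkdir -p pics; ls; python3 - <<'E'
from station import arm
import cv2,numpy as np
s=arm.get_state();print(s['t'],s['eef_pos'],s['ee_rot'],s['width'])
for n in ('top','side'):
    p,d=arm.grab_frame(n);cv2.imwrite(f'pics/{n}0.png',p);np.save(f'pics/{n}0.npy',d)
    m=arm.camera_model(n);print(n,np.round(m['mtx'],1).tolist(),np.round(m['camera_from_world'],3).tolist())
E
```

```text
pics
0.0 [ 0.2049793  -0.64261579  0.23361236] [ 3.13990170e+00 -1.44081954e-04 -2.83290086e+00] 0.08778772582008444
top [[406.4, 0.0, 282.9], [0.0, 406.4, 201.8], [0.0, 0.0, 1.0]] [[-0.028, -1.0, -0.009, 0.028], [-0.995, 0.028, -0.1, 0.487], [0.1, 0.007, -0.995, 1.004], [0.0, 0.0, 0.0, 1.0]]
side [[391.7, 0.0, 285.6], [0.0, 391.7, 209.9], [0.0, 0.0, 1.0]] [[-0.935, -0.355, -0.005, 0.459], [-0.221, 0.593, -0.775, 0.159], [0.277, -0.723, -0.633, 0.73], [0.0, 0.0, 0.0, 1.0]]
```

View pics/top0.png

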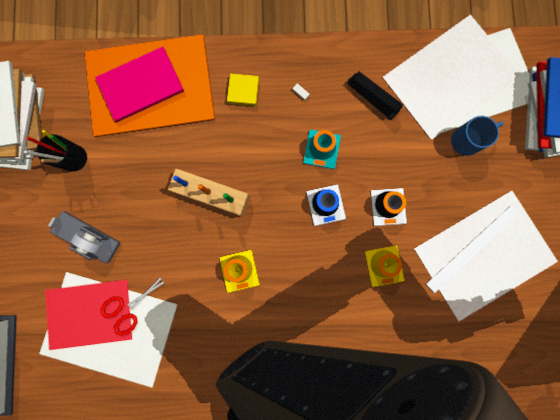

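View pics/side0.png

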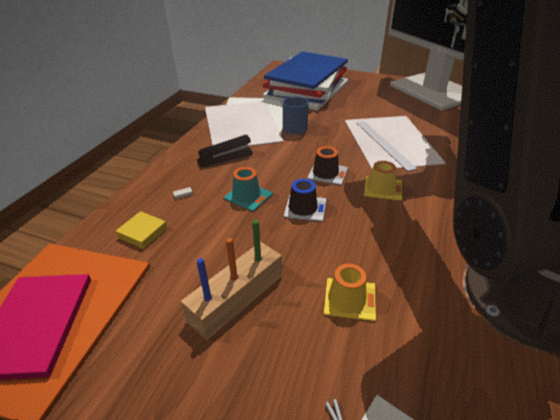

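Candidates for the port: the black body with the orange collar at top (391,205) / side (326,160) is the one wanted. The others are the blue collar (326,203), turquoise (322,145), and yellow (237,270) and (387,264). For the stylus I choose the orange one in the middle well, top (204,188) / side (232,258), with blue at (180,181) and green at (229,198). The orange folder is not relevant.

```bash
cat > h.py <<'E'
import numpy as np,cv2
from station import arm
def ray(n,u,v):
    m=arm.camera_model(n);T=np.linalg.inv(m['camera_from_world'])
    d=T[:3,:3]@np.linalg.solve(m['mtx'],[u,v,1]);return T[:3,3],d
def onz(n,u,v,z):
    o,d=ray(n,u,v);return o+d*(z-o[2])/d[2]
def tri(a,b):
    A=np.zeros((3,3));c=np.zeros(3)
    for o,d in (a,b):
        d=d/np.linalg.norm(d);P=np.eye(3)-np.outer(d,d);A+=P;c+=P@o
    return np.linalg.solve(A,c)
def mask(p,h0,h1,s=110,v=40):
    return cv2.inRange(cv2.cvtColor(p,cv2.COLOR_BGR2HSV),(h0,s,v),(h1,255,255))
E
python3 - <<'E'
from h import *
np.set_printoptions(precision=4,suppress=True)
P={n:cv2.imread(f'pics/{n}0.png') for n in('top','side')}
D={n:np.load(f'pics/{n}0.npy') for n in P}
def world(n,ys,xs):
    m=arm.camera_model(n);z=D[n][ys,xs]
    c=np.linalg.solve(m['mtx'],np.c_[xs,ys,np.ones(len(xs))].T)*z
    T=np.linalg.inv(m['camera_from_world']);return (T[:3,:3]@c).T+T[:3,3]
# collar
for n,(x0,y0,x1,y1),thr in(('top',(372,188,411,216),170),('side',(312,146,340,166),150)):
    k=mask(P[n],3,16,thr,90);q=np.zeros_like(k);q[y0:y1,x0:x1]=k[y0:y1,x0:x1]
    ys,xs=np.nonzero(q);h=cv2.convexHull(np.c_[xs,ys].astype(np.int32))
    e=cv2.fitEllipse(h);print(n,len(xs),e,onz(n,*e[0],.066))
# depth rim
ys,xs=np.mgrid[185:220,368:415].reshape(2,-1);w=world('top',ys,xs);g=w[(w[:,2]>.058)&(w[:,2]<.08)]
(c,r)=cv2.minEnclosingCircle(g[:,:2].astype(np.float32));print('depth rim',c,r,g[:,2].max())
# styluses: whole region height
for nm,u,v in(('blue',180,181),('orange',204,188),('green',229,198)):
    ys,xs=np.mgrid[v-10:v+11,u-11:u+12].reshape(2,-1);w=world('top',ys,xs);g=w[:,2]>.13
    print(nm,g.sum(),w[g].mean(0) if g.any() else w[:,2].max(), xs[g].mean(),ys[g].mean())
for nm,u,v,h in(('blue',203,260,(105,130)),('orange',232,240,(4,14)),('green',256,225,(45,80))):
    n='side';q=mask(P[n],*h,150,50);b=np.zeros_like(q);b[v-25:v+60,u-9:u+12]=q[v-25:v+60,u-9:u+12]
    ys,xs=np.nonzero(b);t=ys.min();print(nm,t,xs[ys<=t+2].mean(),ys.max(),onz(n,xs[ys<=t+3].mean(),t+2,.148))
cs=[cv2.resize(P['top'][165:215,160:260],(600,300),interpolation=2),cv2.resize(P['top'][180:230,350:450],(600,300),interpolation=2)]
cv2.imwrite('pics/crop.png',np.vstack(cs))
E
```

```text
top 320 ((392.13653564453125, 190.97779846191406), (33.84178161621094, 58.55119323730469), 144.51519775390625) [ 0.5021 -0.2513  0.066 ]
side 247 ((324.5, 155.0), (22.82015037536621, 40.67156982421875), 90.0) [ 0.4757 -0.2398  0.066 ]
depth rim (0.47645804286003113, -0.2532753348350525) 0.028479203581809998 0.06948815972087496
blue 32 [0.5271 0.2388 0.2006] 175.78125 177.6875
orange 29 [0.5063 0.1853 0.2067] 200.55172413793105 186.48275862068965
green 27 [0.4896 0.1382 0.1777] 225.2962962962963 195.11111111111111
blue 259 200.0 299 [0.5331 0.2558 0.148 ]
orange 215 233.0 280 [0.533  0.1445 0.148 ]
green 222 255.0 254 [0.4895 0.1479 0.148 ]
```

View pics/crop.png

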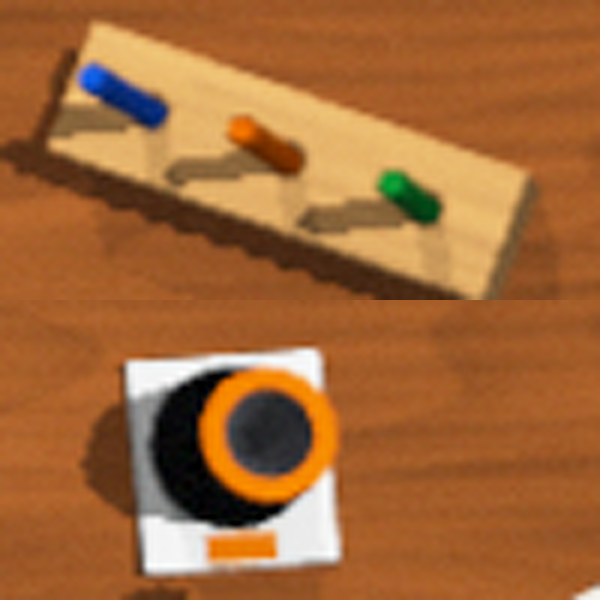

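The crop confirms the choice. The orange stylus is in the middle well, with its top at about (200.3,186.5) and its foot at about (208.5,191.5). The black stand's orange ring is centred at about (394.8,202.2).

```bash
python3 - <<'E'
from h import *
np.set_printoptions(precision=4,suppress=True)
p=cv2.imread('pics/top0.png')
k=mask(p,3,18,215,120);q=np.zeros_like(k);q[186:218,378:412]=k[186:218,378:412]
q[q>0]=255;c=max(cv2.findContours(q,0,2)[0],key=cv2.contourArea);e=cv2.fitEllipse(c);print(e,onz('top',*e[0],.066))
B={}
for nm,a,b in(('blue',(92,78),(160,113)),('orange',(242,130),(296,163)),('green',(393,186),(432,212))):
    f=lambda c:(160+c[0]/6-.5,165+c[1]/6-.5)
    t=onz('top',*f(a),.147);l=onz('top',*f(b),.060);B[nm]=(t,l);print(nm,t,l)
d=B['blue'][0]-B['green'][0];print('row',np.degrees(np.arctan2(d[1],d[0])),np.linalg.norm(d))
# rack outline angle from crop corners
for a,b in(((97,22),(530,177)),):
    A=onz('top',160+a[0]/6,165+a[1]/6,.058);C=onz('top',160+b[0]/6,165+b[1]/6,.058);d=A-C;print(np.degrees(np.arctan2(d[1],d[0])),np.linalg.norm(d))
# side
s=cv2.imread('pics/side0.png')
for pt in((326,154),):print('port side',onz('side',*pt,.066))
for pt in((202,261),(231,241),(256,223)):print(onz('side',*pt,.147))
m=arm.camera_model('wrist');print(m)
E
```

```text
((394.1679382324219, 201.98846435546875), (21.122251510620117, 22.619632720947266), 103.12142944335938) [ 0.4751 -0.2548  0.066 ]
blue [0.5368 0.2549 0.147 ] [0.5362 0.2509 0.06  ]
orange [0.5155 0.1988 0.147 ] [0.5139 0.1953 0.06  ]
green [0.4929 0.1427 0.147 ] [0.4922 0.14   0.06  ]
row 68.62786672621432 0.12049695201339455
68.61721281162023 0.19040423569145168
port side [ 0.4735 -0.2458  0.066 ]
[0.5309 0.2539 0.147 ]
[0.5093 0.1986 0.147 ]
[0.4895 0.1439 0.147 ]
{'mtx': array([[325.1923,   0.    , 278.4638],
       [  0.    , 325.1923, 206.3857],
       [  0.    ,   0.    ,   1.    ]]), 'mount': array([[ 0.0002, -0.9593, -0.2825,  0.0763],
       [ 1.    ,  0.    ,  0.0005,  0.001 ],
       [-0.0005, -0.2825,  0.9593, -0.1489],
       [ 0.    ,  0.    ,  0.    ,  1.    ]])}
```

Request:
move_arm(rows="0 0 0 -0.047 0.036 0 0.0876;0 0 0 -0.047 0.036 0 0.0876;0 0 0 -0.047 0.036 0 0.0876;0 0 0 -0.047 0.036 0 0.0876;0 0 0 -0.047 0.036 0 0.0876;0 0 0 -0.047 0.036 0 0.0876;0 0 0 -0.047 0.036 0 0.0876;0 0 0 -0.047 0.036 0 0.0876")

```text
t: 1.1
eef_pos: [0.4765, -0.2526, 0.2345]
ee_rot: [3.142, -0.0, -2.833]
force: [2.2, -0.2, -0.1]
width: 0.0877
gripper_force: 0.0
```

Request:
move_arm(rows="0 0 0 0 0 0 0.0876;0 0 0 0 0 0 0.0876")

```text
t: 1.35
eef_pos: [0.4756, -0.2541, 0.2342]
ee_rot: [3.141, -0.001, -2.832]
force: [0.4, 0.4, 0.4]
width: 0.0875
gripper_force: 0.0
```

```bash
cat >> h.py <<'E'
from scipy.spatial.transform import Rotation as Ro
def pose():
    s=arm.get_state();T=np.eye(4);T[:3,:3]=Ro.from_euler('xyz',s['ee_rot']).as_matrix();T[:3,3]=s['eef_pos'];return T
def wray(T,u,v):
    m=arm.camera_model('wrist');K=m['mtx'];x=(u-K[0,2])/K[0,0];y=(v-K[1,2])/K[1,1];r=np.hypot(x,y)+1e-12
    d=np.array([x/r*np.sin(r),y/r*np.sin(r),np.cos(r)]);W=T@m['mount'];return W[:3,3],W[:3,:3]@d
def wonz(T,u,v,z):
    o,d=wray(T,u,v);return o+d*(z-o[2])/d[2]
def wproj(T,X):
    m=arm.camera_model('wrist');K=m['mtx'];c=np.linalg.inv(T@m['mount'])@np.append(X,1);c=c[:3]
    r=np.arctan2(np.hypot(c[0],c[1]),c[2]);h=np.hypot(c[0],c[1]);return K[0,2]+K[0,0]*r*c[0]/h,K[1,2]+K[1,1]*r*c[1]/h
def delta(T,X,yaw=None):
    """tool-axes shift to world X; degrees about tool z to yaw"""
    d=T[:3,:3].T@(np.asarray(X)-T[:3,3]);y=np.degrees(np.arctan2(T[1,0],T[0,0]))
    return np.round(d,4),None if yaw is None else round(-(yaw-y),2)
E
python3 - <<'E'
from h import *
T=pose();np.save('pics/T1.npy',T);p,_=arm.grab_frame('wrist');cv2.imwrite('pics/w1.png',p)
print(np.round(T,4));print(wproj(T,[.475,-.2535,.066]),delta(T,[.5135,.1975,.235],-111.4))
E
```

```text
[[-9.524e-01 -3.049e-01 -7.000e-04  4.756e-01]
 [-3.049e-01  9.524e-01  2.000e-04 -2.541e-01]
 [ 6.000e-04  4.000e-04 -1.000e+00  2.342e-01]
 [ 0.000e+00  0.000e+00  0.000e+00  1.000e+00]]
(np.float64(277.96258085372364), np.float64(189.74495799308835)) (array([-0.1738,  0.4185, -0.0007]), np.float64(-50.85))
```

View pics/w1.png

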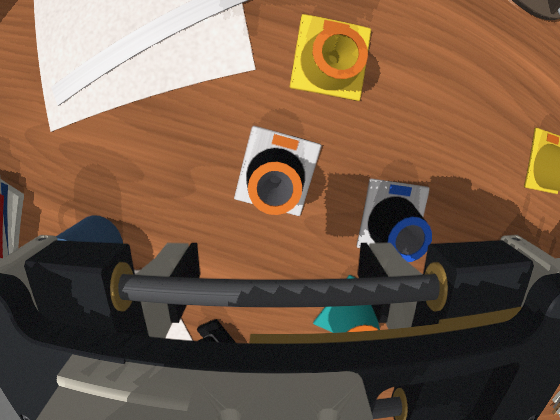

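The wrist view shows the orange ring on the black stand at about (274.5,187), close to the predicted (278,190).

```bash
python3 - <<'E'
from h import *
T=np.load('pics/T1.npy');p=cv2.imread('pics/w1.png')
k=mask(p,3,18,190,120);q=np.zeros_like(k);q[156:220,240:312]=k[156:220,240:312]
c=max(cv2.findContours(q,0,2)[0],key=cv2.contourArea).reshape(-1,2)
W=np.array([wonz(T,u,v,.066)[:2] for u,v in c]);print(cv2.minEnclosingCircle(W.astype(np.float32)),cv2.fitEllipse((W*1e4).astype(np.float32)))
E
```

```text
((0.4746679663658142, -0.257352739572525), 0.027445197105407715) ((4744.24658203125, -2573.181884765625), (526.6123657226562, 536.84423828125), 93.36188507080078)
```

Request:
move_arm(rows="0 0 0 -0.0217 0.0523 0 0.0876;0 0 0 -0.0217 0.0523 0 0.0876;0 0 0 -0.0217 0.0523 0 0.0876;0 0 0 -0.0217 0.0523 0 0.0876;0 0 0 -0.0217 0.0523 0 0.0876;0 0 0 -0.0217 0.0523 0 0.0876;0 0 0 -0.0217 0.0523 0 0.0876;0 0 0 -0.0217 0.0523 0 0.0876")

```text
t: 2.4
eef_pos: [0.5143, 0.1973, 0.2347]
ee_rot: [3.142, 0.0, -2.835]
force: [1.5, -0.4, 1.0]
width: 0.0877
gripper_force: 0.0
```

Request:
move_arm(rows="0 0 -10.17 0 0 0 0.0876;0 0 -10.17 0 0 0 0.0876;0 0 -10.17 0 0 0 0.0876;0 0 -10.17 0 0 0 0.0876;0 0 -10.17 0 0 0 0.0876;0 0 0 0 0 0 0.0876;0 0 0 0 0 0 0.0876")

```text
t: 3.28
eef_pos: [0.5143, 0.1961, 0.2345]
ee_rot: [3.142, -0.0, -1.951]
force: [0.1, -0.3, 0.1]
width: 0.0875
gripper_force: 0.0
```

```bash
python3 - <<'E'
from h import *
T=pose();np.save('pics/T2.npy',T);p,_=arm.grab_frame('wrist');cv2.imwrite('pics/w2.png',p)
print(np.round(T,4));print(wproj(T,[.5135,.1975,.148]))
E
```

```text
[[-3.707e-01 -9.287e-01 -1.000e-04  5.143e-01]
 [-9.287e-01  3.707e-01 -1.000e-04  1.961e-01]
 [ 1.000e-04  0.000e+00 -1.000e+00  2.345e-01]
 [ 0.000e+00  0.000e+00  0.000e+00  1.000e+00]]
(np.float64(279.1567514243412), np.float64(215.42620284901653))
```

View pics/w2.png

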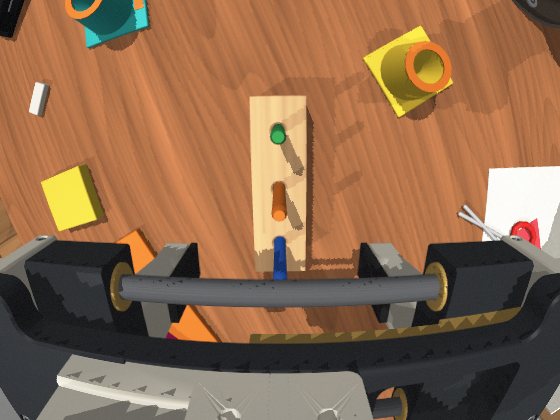

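In the wrist view the orange stylus top is at about (279,214), as predicted. The rack row is aligned with the tool's x axis and the fingers straddle it at about (180/375,270), so I descend.

Request:
move_arm(rows="0 0 0 0 0 0.03 0.0876;0 0 0 0 0 0.03 0.0876;0 0 0 0 0 0.03 0.0876;0 0 0 0 0 0.0225 0.0876;0 0 0 0 0 0.02 0.0876;0 0 0 0 0 0 0.0876")

```text
t: 4.08
eef_pos: [0.5132, 0.1962, 0.1007]
ee_rot: [3.14, -0.003, -1.947]
force: [-0.2, -0.0, 0.0]
width: 0.0878
gripper_force: 0.0
```

Request:
move_arm(rows="0 0 0 0 0 0 0.03;0 0 0 0 0 0 0.015;0 0 0 0 0 0 0;0 0 0 0 0 0 0;0 0 0 0 0 0 0;0 0 0 0 0 0 0;0 0 0 0 0 0 0;0 0 0 0 0 0 0", squeeze=20)

```text
t: 5.08
eef_pos: [0.514, 0.1969, 0.102]
ee_rot: [3.142, -0.0, -1.945]
force: [-0.3, -0.0, 0.5]
width: 0.0128
gripper_force: 0.0
```

Request:
move_arm(rows="0 0 0 0 0 0 0;0 0 0 0 0 0 0;0 0 0 0 0 0 0")

```text
t: 5.45
eef_pos: [0.514, 0.197, 0.102]
ee_rot: [3.142, -0.0, -1.945]
force: [-0.1, 0.1, 0.0]
width: 0.0114
gripper_force: 20.0
```

Request:
move_arm(rows="0 0 0 0 0 -0.01 0;0 0 0 0 0 -0.015 0;0 0 0 0 0 -0.02 0;0 0 0 0 0 -0.025 0;0 0 0 0 0 -0.03 0;0 0 0 0 0 -0.03 0;0 0 0 0 0 -0.03 0;0 0 0 0 0 0 0")

```text
t: 6.45
eef_pos: [0.5152, 0.1976, 0.266]
ee_rot: [-3.138, 0.005, -1.945]
force: [-0.6, 0.9, -0.9]
width: 0.0116
gripper_force: 20.0
```

```bash
python3 - <<'E'
from h import *
s=arm.get_state();print(s['width'],s['gripper_force'],s['eef_pos'])
T=pose();p,_=arm.grab_frame('wrist');q,_=arm.grab_frame('side');cv2.imwrite('pics/w3.png',np.hstack([cv2.resize(p[150:350,150:430],(400,286)),cv2.resize(q[120:330,140:400],(354,286))]))
print(delta(T,[.475,-.2555,.262]))
E
```

```text
0.01158003354166056 19.999216496944427 [0.51517501 0.19756331 0.26602697]
(array([ 0.4364, -0.1282,  0.0023]), None)
```

View pics/w3.png

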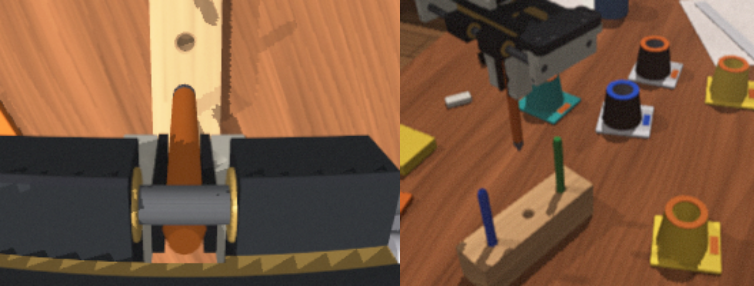

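The side view shows the orange stylus held vertically and clear of the rack, with blue and green still standing. Next I carry it to the port.

Request:
move_arm(rows="0 0 0 0.02 -0.006 0 0;0 0 0 0.04 -0.012 0 0;0 0 0 0.05 -0.015 0 0;0 0 0 0.05 -0.015 0 0;0 0 0 0.05 -0.015 0 0;0 0 0 0.05 -0.015 0 0;0 0 0 0.05 -0.015 0 0;0 0 0 0.05 -0.015 0 0")

```text
t: 7.55
eef_pos: [0.4814, -0.1798, 0.2616]
ee_rot: [3.141, -0.0, -1.945]
force: [0.6, 0.3, -1.2]
width: 0.0119
gripper_force: 20.0
```

Request:
move_arm(rows="0 0 0 0.04 -0.011 0 0;0 0 0 0.025 -0.007 0 0;0 0 0 0.01 -0.003 0 0;0 0 0 0 0 0 0;0 0 0 0 0 0 0;0 0 0 0 0 0 0")

```text
t: 8.3
eef_pos: [0.4751, -0.2543, 0.2622]
ee_rot: [-3.141, 0.0, -1.944]
force: [-0.1, 0.7, 0.0]
width: 0.0118
gripper_force: 20.0
```

```bash
python3 - <<'E'
from h import *
s=arm.get_state();T=pose();print(s['width'],s['gripper_force'],T[:3,3],delta(T,[.475,-.2555,.17]))
p,_=arm.grab_frame('wrist');q,_=arm.grab_frame('side');cv2.imwrite('pics/w4.png',np.hstack([cv2.resize(p[100:300,150:430],(400,286)),cv2.resize(q[60:220,240:400],(286,286))]))
k=mask(p,3,18,190,120);q2=np.zeros_like(k);q2[140:270,220:340]=k[140:270,220:340]
print(wproj(T,[.475,-.2555,.066]))
E
```

```text
0.011823158512632607 19.999358654022217 [ 0.47512598 -0.25429433  0.26215938] (array([ 0.0012, -0.0003,  0.0922]), None)
(np.float64(277.5285013245496), np.float64(182.1588280119169))
```

View pics/w4.png

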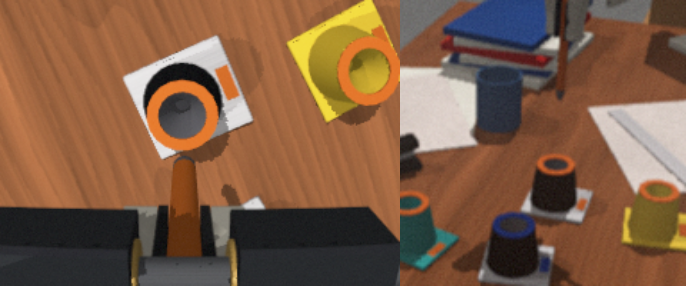

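The wrist view shows the ring centred at about (278,180), within 2 px of the prediction, and the stylus hangs straight. I descend in steps.

Request:
move_arm(rows="0 0 0 0.002 0 0.02 0;0 0 0 0 0 0.03 0;0 0 0 0 0 0.03 0;0 0 0 0 0 0.02 0;0 0 0 0 0 0.015 0;0 0 0 0 0 0.01 0;0 0 0 0 0 0 0;0 0 0 0 0 0 0")

```text
t: 9.4
eef_pos: [0.4747, -0.2571, 0.1378]
ee_rot: [-3.14, 0.0, -1.945]
force: [0.1, 0.2, 0.5]
width: 0.0114
gripper_force: 20.0
```

```bash
python3 - <<'E'
from h import *
s=arm.get_state();T=pose();print(s['width'],s['gripper_force'],T[:3,3],s['force'])
q,_=arm.grab_frame('side');p,_=arm.grab_frame('wrist');cv2.imwrite('pics/w5.png',np.hstack([cv2.resize(p[100:300,150:430],(400,286)),cv2.resize(q[60:220,240:400],(286,286))]))
E
```

```text
0.011385173499062476 19.999249577522278 [ 0.47473403 -0.25706373  0.13775137] [0.14762728 0.20668488 0.5265661 ]
```

View pics/w5.png

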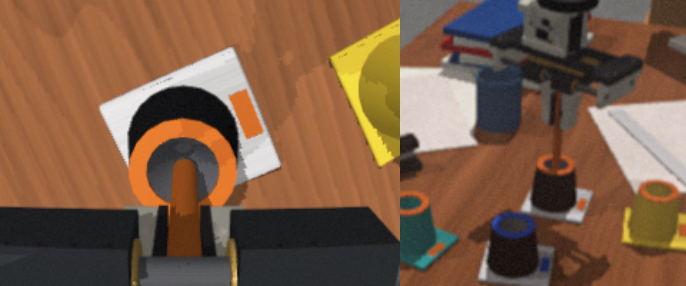

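The nib is inside the orange-collared mouth and centred, with no contact force. I continue down slowly.

Request:
move_arm(rows="0 0 0 0 0 0.006 0;0 0 0 0 0 0.006 0;0 0 0 0 0 0.006 0;0 0 0 0 0 0.004 0;0 0 0 0 0 0 0")

```text
t: 10.12
eef_pos: [0.4744, -0.2571, 0.1146]
ee_rot: [-3.142, -0.0, -1.945]
force: [2.0, -2.4, -2.5]
width: 0.0119
gripper_force: 20.0
```

Request:
move_arm(rows="0 0 0 0.0005 -0.001 0 0;0 0 0 0 0 0.003 0;0 0 0 0 0 0.003 0;0 0 0 0 0 0 0")

```text
t: 10.62
eef_pos: [0.4747, -0.2577, 0.1087]
ee_rot: [3.141, -0.0, -1.945]
force: [0.1, 0.1, -0.8]
width: 0.0117
gripper_force: 20.0
```

Request:
move_arm(rows="0 0 0 0.0002 -0.0003 0.002 0;0 0 0 0 0 0.002 0;0 0 0 0 0 0.001 0;0 0 0 0 0 0 0")

```text
t: 11.12
eef_pos: [0.4751, -0.258, 0.1039]
ee_rot: [3.141, -0.0, -1.945]
force: [-0.0, 0.6, -0.7]
width: 0.0114
gripper_force: 20.0
```

Request:
move_arm(rows="0 0 0 0 0 0.001 0;0 0 0 0 0 0.001 0;0 0 0 0 0 0 0.02;0 0 0 0 0 0 0.03;0 0 0 0 0 0 0.05;0 0 0 0 0 0 0.0876;0 0 0 0 0 0 0.0876;0 0 0 0 0 0 0.0876")

```text
t: 12.12
eef_pos: [0.4752, -0.2581, 0.1021]
ee_rot: [3.142, 0.0, -1.945]
force: [0.1, -0.1, 0.3]
width: 0.0646
gripper_force: 0.0
```

Request:
move_arm(rows="0 0 0 0 0 -0.01 0.0876;0 0 0 0 0 -0.03 0.0876;0 0 0 0 0 -0.04 0.0876;0 0 0 0 0 -0.04 0.0876;0 0 0 0 0 -0.02 0.0876;0 0 0 0 0 0 0.0876;0 0 0 0 0 0 0.0876")

```text
t: 13.0
eef_pos: [0.4748, -0.2579, 0.2418]
ee_rot: [3.141, 0.0, -1.945]
force: [-0.1, -0.3, -0.4]
width: 0.0878
gripper_force: 0.0
```

```bash
python3 - <<'E'
from h import *
s=arm.get_state();T=pose();print(s['width'],s['gripper_force'],T[:3,3],s['force'],s['t'])
q,_=arm.grab_frame('side');p,_=arm.grab_frame('wrist');cv2.imwrite('pics/w6.png',np.hstack([cv2.resize(p[100:300,150:430],(400,286)),cv2.resize(q[60:300,200:400],(238,286))]))
cv2.imwrite('pics/w6full.png',p)
print(wproj(T,[.475,-.257,.148]),wproj(T,[.475,-.257,.066]))
b=cv2.resize(q[110:220,270:380],None,fx=1,fy=1);k=mask(q,3,18,150,60)[100:220,290:365];ys,xs=np.nonzero(k);print(ys.min()+100,xs[ys==ys.min()]+290, onz('side',xs[ys<ys.min()+3].mean()+290,ys.min()+100+1,.148))
E
```

```text
0.0877799025899648 0.0 [ 0.47480728 -0.25786388  0.24177493] [-0.14456146 -0.30552942 -0.35566786] 13.0
(np.float64(277.6981950755539), np.float64(212.3302605524229)) (np.float64(277.8159507430444), np.float64(188.27293341989176))
100 [332 333 337 339 340 342 344 347 348 351 353 356 358 359 360 361 362 364] [ 0.458788   -0.39688624  0.148     ]
```

View pics/w6.png

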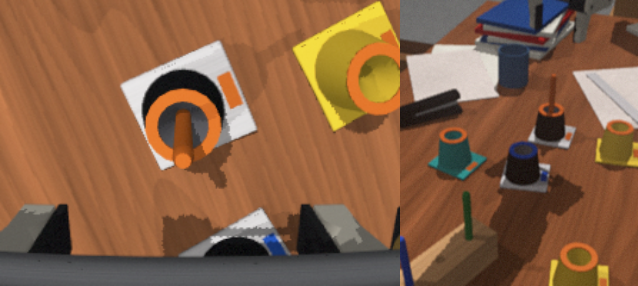

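The stylus stands upright in the orange-collared stand. Its top is at about (277.5,212), against (277.7,212.3) predicted for fully home, and blue and green are still in the rack.

```bash
python3 -c "
from station import arm
print(arm.job_done())"
```

```text
the job is handed in; nothing more can be done
None
```

The orange stylus is in the orange-collared charging stand, upright, fully home by the last wrist picture and released; blue and green were left standing in the rack, and the job was handed in at about 13 s with no verdict returned.

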